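# Sort handle collars by the plug gauge in use

### The arm

A 6-joint arm with a two-finger parallel gripper is mounted at the origin on the work surface. World frame = base frame: x ahead of the robot, y to its left, z up, the work surface at z = 0. Lengths are in m, angles in degrees, forces in N, time in s.
With the tool pointing down it reaches from about 0.4 to 0.825 m from the base axis. Payload 7 kg.
Tool frame: the origin (TCP) lies midway between the tips of the shut fingers; the grasp point (between the pads) lies ctrl.tcp_to_grasp behind it (ctrl.tcp_to_grasp is the distance from the TCP to the grasp point, in m); z points along the fingers, y is the line along which they close (so a half turn about z gives the same grasp; the last joint's range is limited). The gripper opens to 88 mm and grips with 3 to 60 N. Pads are 19 mm wide; open, the fingers measure 130 mm over their backs; the gripper's body (78 mm by 193 mm) begins 47 mm behind the grasp point.
Start: joints at [91.163, 20.546, 0.682, 0, -70.136, -16.507], TCP at [0.179, 0.651, 0.227] pointing down, gripper open.
Joint ranges: [-176.03, 176.03], [-82.01, 121.73], [-58.28, 71.71], [-173.87, 95.51], [-174.79, -0.11], [-173.66, 173.66]. Speed limits (degrees/s): [136.94, 136.94, 172.46, 180, 180, 180].

### API

Orientations are given as [roll, pitch, yaw] about the fixed x, y, z axes, in that order (R = Rz(yaw) Ry(pitch) Rx(roll)).
In Python, from plant import ctrl, imaging, close_job gives the robot as it stands.
- The arm moves only by the shell command python3 -m crank 'ROWS'. ROWS is JSON, a list of rows, each a list of 3 entries, a list of its own where there are three numbers: the shift along the world's x, y, z in m, then the turn, a rotation vector about the world's x, y, z in degrees, then the opening, from -1 (shut) to 1 (fully open), so that 0 is half open. A call has 1 to 12 rows; each row shifts and turns the commanded pose from where the row before left it; what a row does not reach is not made up. A row lasts 1/10 s, in which the tool goes at most 50 mm and 8.59 degrees, less where a joint would pass 70% of its speed; a pose out of reach is approached as far as the arm can. A call is refused whole if a number of a shift passes 0.05 or a number of a turn 8.59, either way. A call with a gripper value outside its range is refused whole. The fingers move at their own pace and stop on an object; the grip force is fixed at half the most. Time passes only in rows, so rows that do not move let the fingers close. It gives the time, the measured TCP pose, the force, the opening and the grip force at its end, in the units of the state.
- ctrl.get_obs(): the state, without advancing time (a new reading comes with each control period).
- imaging.snapshot(name): name is "side" or "top"; returns (picture, depth): 420x560x3 uint8, blue, green, red; 420x560 float32, m along the optical axis (not along the pixel's ray), 0 where there is no reading.
- imaging.camera_model(name): a dict with "mtx" (3x3 intrinsics, pixels), "D" ([k1, k2, p1, p2, k3] as OpenCV has them; the pictures are not rectified), "R" (3x3) and "t" (3): a world point X has camera coordinates R X + t. Camera axes: x right, y down, z forward; pixel columns grow to the right and rows downward; lengths in m; the calibration is good to about 2 mm. A picture is of the moment at which its call begins. camera_model takes no time and is no camera call.
- close_job(): hands the job in; it is judged then, once.
The state is a dict: "clock": time; "joint_pos": joint angles; "qvel": joint speeds; "tau": joint torques, N m; "tool_pos": TCP position; "orientation": TCP orientation; "force": force on the tool from outside, world axes, zero at the start; "moment": the same for the moment, N m; "opening": finger opening in m; "gripper_force": force on a finger pad.
Only numpy, scipy, OpenCV 4.12 (cv2) and the standard library are available. Lean on these libraries where they do the work, as an engineer would, in place of code of your own. Each camera call takes 0.05 s, during which the arm holds its last target. There are 200 camera calls.

### The job

Three brass handle collars stand about the knife maker's bench; exactly one of them fits the stepped plug gauge that is set up in the steel bench block: it goes over the bright nose and stops on the step. Prove that one by sliding it down the nose until it rests on the step, then stand it in the black tub; stand every collar too tight for the nose in the yellow bin and every collar loose enough to pass over the step in the brown cardboard box. Stand them all upright on the floors of their containers, and leave the tools, bottle, jar and wooden block where they are.

Things in the scene. Friction and masses are not known exactly. Their poses are not given: they have to be found in the camera images.
- collar_small: loose brass handle collar (a plain ring), 34 mm outside diameter, 26 mm tall, 14 mm bore right through, 167 g give or take 20 percent, standing upright on the bench. The three collars look alike but for the bore. Origin: centre of its underside; z is its axis, upwards. It fits the gauge whose nose is 1.5 mm thinner than its bore
- collar_middle: loose brass handle collar (a plain ring), 34 mm outside diameter, 26 mm tall, 19 mm bore right through, 138 g give or take 20 percent, standing upright on the bench. The three collars look alike but for the bore. Origin: centre of its underside; z is its axis, upwards. It fits the gauge whose nose is 1.5 mm thinner than its bore
- collar_large: loose brass handle collar (a plain ring), 34 mm outside diameter, 26 mm tall, 24 mm bore right through, 101 g give or take 20 percent, standing upright on the bench. The three collars look alike but for the bore. Origin: centre of its underside; z is its axis, upwards. It fits the gauge whose nose is 1.5 mm thinner than its bore
- gauge_small: stepped steel plug gauge, fixed upright; from below: white flange 43 mm across, 6 mm thick; dark step section 16 mm across, 6 to 30 mm up; bright nose 12.5 mm across, 30 to 60 mm up, last 3 mm tapered. Origin: centre of the flange's underside, z up. One gauge is in use, on the bench block; the two others are spare, in the rack; which is which varies
- gauge_middle: stepped steel plug gauge, fixed upright; from below: blue flange 43 mm across, 6 mm thick; dark step section 21 mm across, 6 to 30 mm up; bright nose 17.5 mm across, 30 to 60 mm up, last 3 mm tapered. Origin: centre of the flange's underside, z up. One gauge is in use, on the bench block; the two others are spare, in the rack; which is which varies
- gauge_large: stepped steel plug gauge, fixed upright; from below: red flange 43 mm across, 6 mm thick; dark step section 26 mm across, 6 to 30 mm up; bright nose 22.5 mm across, 30 to 60 mm up, last 3 mm tapered. Origin: centre of the flange's underside, z up. One gauge is in use, on the bench block; the two others are spare, in the rack; which is which varies
- bench_block: bench block, fixed: polished steel block 100 x 100 mm on a dark wooden base 130 (x) x 120 (y) mm, 45 mm high in all; the gauge in use stands in the middle of its top. Origin: centre of its underside
- block_seat (a point): middle of the bench block's top, 45 mm above the bench, where the flange of the gauge in use rests
- gauge_rack: wooden rack, fixed, at the back of the bench, 70 (x) x 200 (y) x 45 mm high, with the two spare gauges standing on it, 50 mm to either side of its middle. Origin: centre of its underside
- black_tub: round black plastic tub, fixed, 46 mm high, inside diameter 98 mm at the floor and 110 mm at the rim (121 mm over the rim), floor 4 mm thick. Origin: centre of its underside
- yellow_bin: yellow plastic parts bin, open on top, fixed, 140 (x) x 110 (y) x 45 mm high over the walls (148 x 118 mm over the rim), walls and floor 4 mm thick. Origin: centre of its underside; x along its long side
- carton: open brown cardboard box, fixed, 140 (x) x 110 (y) x 45 mm high, walls and floor 4 mm thick. Origin: centre of its underside; x along its long side
- cleaver: bystander, loose: cleaver lying flat, 320 mm long (x from -175 to 146 mm, handle to -x), blade y from -44 to 46 mm and 4 mm thick, handle 20 mm high. Origin on the bench
- chef_knife: bystander, loose: chef's knife lying flat, x from -156 (black handle) to 165 mm (point), y from -30 to 14 mm, 18 mm high. Origin on the bench
- honing_steel: bystander, loose: honing steel with a red handle, lying along its x, x from -170 to 168 mm, 36 mm wide and high at the guard. Origin on the bench
- handle_blank: bystander, loose: dark wooden block 110 (x) x 28 (y) x 24 mm high. Origin: centre of its underside
- oil_bottle: bystander, loose: upright amber oil bottle with a red cap, 36 mm diameter, 120 mm high. Origin: centre of its underside
- rivet_jar: bystander, loose: small upright green glass jar with a steel cap, 42 mm diameter, 55 mm high. Origin: centre of its underside
- hammer: bystander, loose: hammer lying flat, handle along x from -120 mm to the head at 94 to 120 mm, head y from -48 to 40 mm, 26 mm high, handle 26 mm thick. Origin: middle of its length, on the bench
Not all that is in view belongs to the job. Leave any red look-alike of the collar_middle alone.

How it is judged (in metres and radians):
On the way:
1. the collar that fits the gauge in use has been slid down its nose and rests on the step (((horizontal distance between gauge_small and block_seat below 0.03 m and horizontal distance between collar_small and gauge_small below 0.003 m and z of collar_small in the frame of gauge_small between 0.026 and 0.034 m and angle between collar_small's own z axis and vertical below 0.12 rad) or (horizontal distance between gauge_middle and block_seat below 0.03 m and horizontal distance between collar_middle and gauge_middle below 0.003 m and z of collar_middle in the frame of gauge_middle between 0.026 and 0.034 m and angle between collar_middle's own z axis and vertical below 0.12 rad) or (horizontal distance between gauge_large and block_seat below 0.03 m and horizontal distance between collar_large and gauge_large below 0.003 m and z of collar_large in the frame of gauge_large between 0.026 and 0.034 m and angle between collar_large's own z axis and vertical below 0.12 rad))), for 0.2 s.
At the end, for the whole second after the job is handed in: the fitting collar is in the black tub (within 36 mm of its middle), all of smaller bore in the yellow bin and all of larger bore in the cardboard box (within 53 mm along, 38 mm across of the middle), each upright within 0.15 rad on the floor (origin under 10 mm up), released, at rest (((horizontal distance between gauge_small and block_seat below 0.03 m and horizontal distance between collar_small and black_tub below 0.036 m and z of collar_small in the frame of black_tub below 0.01 m and x of collar_middle in the frame of carton between -0.053 and 0.053 m and y of collar_middle in the frame of carton between -0.038 and 0.038 m and z of each of collar_middle, collar_large in the frame of carton below 0.01 m and x of collar_large in the frame of carton between -0.053 and 0.053 m and y of collar_large in the frame of carton between -0.038 and 0.038 m) or (horizontal distance between gauge_middle and block_seat below 0.03 m and horizontal distance between collar_middle and black_tub below 0.036 m and z of collar_middle in the frame of black_tub below 0.01 m and x of collar_small in the frame of yellow_bin between -0.053 and 0.053 m and y of collar_small in the frame of yellow_bin between -0.038 and 0.038 m and z of collar_small in the frame of yellow_bin below 0.01 m and x of collar_large in the frame of carton between -0.053 and 0.053 m and y of collar_large in the frame of carton between -0.038 and 0.038 m and z of collar_large in the frame of carton below 0.01 m) or (horizontal distance between gauge_large and block_seat below 0.03 m and horizontal distance between collar_large and black_tub below 0.036 m and z of collar_large in the frame of black_tub below 0.01 m and x of collar_small in the frame of yellow_bin between -0.053 and 0.053 m and y of collar_small in the frame of yellow_bin between -0.038 and 0.038 m and z of each of collar_small, collar_middle in the frame of yellow_bin below 0.01 m and x of collar_middle in the frame of yellow_bin between -0.053 and 0.053 m and y of collar_middle in the frame of yellow_bin between -0.038 and 0.038 m)) and angle between each of collar_small, collar_middle, collar_large's own z axis and vertical below 0.15 rad and linear speed of each of collar_small, collar_middle, collar_large below 0.02 m/s and contact force between each of collar_small, collar_middle, collar_large and the fingers below 0.01 N); the robot touches nothing.
It fails at once if the cleaver, chef's knife, honing steel or hammer is pushed more than 20 mm from its place (distance of any of cleaver, chef_knife, honing_steel, hammer from where it was at the start of the episode above 0.02 m).
It fails at once if the wooden handle blank is pushed more than 20 mm from its place (distance of handle_blank from where it was at the start of the episode above 0.02 m).
It fails at once if the oil bottle or rivet jar is pushed more than 20 mm from its place (distance of any of oil_bottle, rivet_jar from where it was at the start of the episode above 0.02 m).
It also fails if it takes over 72 s, if anything falls off the work surface, if the arm or the gripper's body presses on something with over 40 N, if the wrist force passes 120 N, or if a joint passes its speed limit or range.

## Working session

There is one attempt and no reset: what is moved stays moved. The work goes in short steps, Python scripts to look and compute and a shell command to move; the robot and the scene stay as the last step left them, time stands still between calls to the robot, and variables do not carry over. Pictures are saved under pics/ and viewed, at most 10 in all, crops included, and the job is handed in when it is done.

```bash
ls; mkdir -p pics; python3 - <<'E'
from plant import ctrl, imaging
import cv2,numpy as np
print(ctrl.get_obs(), ctrl.tcp_to_grasp)
for n in("top","side"):
    p,d=imaging.snapshot(n); cv2.imwrite(f"pics/{n}0.png",p); np.save(f"pics/{n}0.npy",d)
    m=imaging.camera_model(n); print(n,m)
E
```

```text
pics
{'clock': 0.0, 'joint_pos': array([ 9.11630934e+01,  2.05925527e+01,  6.32212719e-01, -1.86784351e-02,
       -7.01353256e+01, -1.65082342e+01]), 'qvel': array([ 0.06124585, -0.01043326, -0.03716261, -0.06375636, -0.0680194 ,
        0.01602908]), 'tau': array([ 1.12222126e-03, -5.82722318e+01,  2.93054867e+01,  6.99725077e+00,
        6.98208998e-03, -1.50906371e-04]), 'tool_pos': array([0.17851774, 0.65045098, 0.22560275]), 'orientation': array([ 1.79903288e+02, -1.03512403e-02, -1.53514937e+01]), 'force': array([-0.21821371, -0.10407833, -0.05463408]), 'moment': array([ 0.01030584,  0.01480939, -0.02495665]), 'gripper_force': 0.0, 'opening': 0.08765176698927045} 0.0188
top {'mtx': array([[440.57215041,   0.        , 277.73513436],
       [  0.        , 440.57215041, 213.24234319],
       [  0.        ,   0.        ,   1.        ]]), 'D': array([-0.03986313,  0.        ,  0.        ,  0.        ,  0.        ]), 'R': array([[-0.01018619, -0.99993948,  0.00415758],
       [-0.9964836 ,  0.009805  , -0.0832124 ],
       [ 0.08316659, -0.00499057, -0.99652316]]), 't': array([-0.02122971,  0.59042218,  1.18357736])}
side {'mtx': array([[399.24675255,   0.        , 270.99327925],
       [  0.        , 399.24675255, 206.76714887],
       [  0.        ,   0.        ,   1.        ]]), 'D': array([0.03099209, 0.        , 0.        , 0.        , 0.        ]), 'R': array([[ 0.86729471, -0.4972256 ,  0.02380318],
       [-0.26276386, -0.49789543, -0.8264716 ],
       [ 0.42279433,  0.71053983, -0.56247498]]), 't': array([-0.5062923 ,  0.19432342,  0.95222428])}
```

View pics/top0.png

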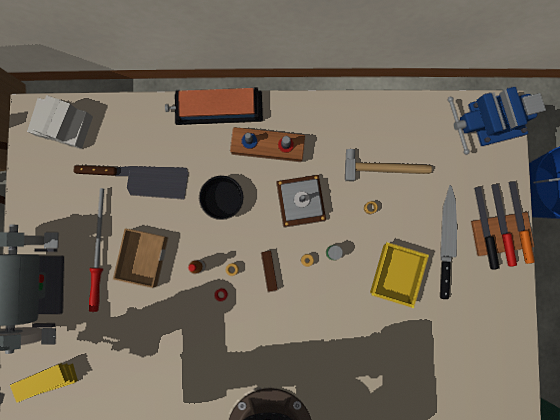

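View pics/side0.png

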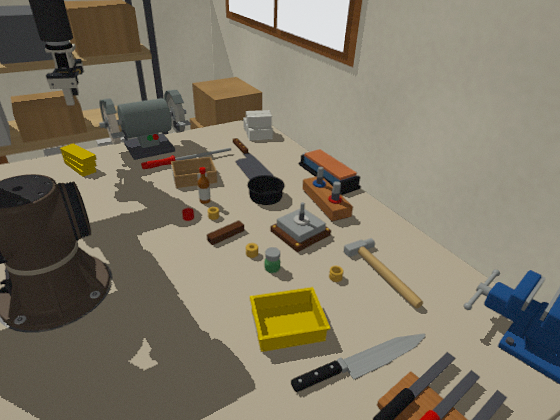

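The top view shows the white-flange gauge (gauge_small) on the block at (302,199). The brass collars are at (372,207), (233,269) and (307,259), with a red decoy at (221,295). The tub is at (221,197), the bin at (400,273) and the carton at (141,257). The fitting collar is therefore the small one, and the other two go in the carton.

```bash
cat > h.py <<'E'
import cv2,numpy as np
from plant import imaging
def rays(n,uv):
    m=imaging.camera_model(n); q=cv2.undistortPoints(np.array(uv,float).reshape(-1,1,2),m["mtx"],m["D"]).reshape(-1,2)
    return np.c_[q,np.ones(len(q))],m
def plane(n,uv,z):
    q,m=rays(n,uv); R,t=m["R"],m["t"]; c=-R.T@t; d=q@R; s=(z-c[2])/d[:,2]; return c+d*s[:,None]
def cloud(n,d):
    v,u=np.mgrid[:420,:560]; q,m=rays(n,np.c_[u.ravel(),v.ravel()])
    return (((q*d.reshape(-1,1))-m["t"])@m["R"]).reshape(420,560,3)
def proj(n,X):
    m=imaging.camera_model(n); return cv2.projectPoints(np.array(X,float).reshape(-1,1,3),cv2.Rodrigues(m["R"])[0],m["t"],m["mtx"],m["D"])[0].reshape(-1,2)
E
python3 - <<'E'
from h import *
p=cv2.imread("pics/top0.png"); d=np.load("pics/top0.npy"); P=cloud("top",d)
hsv=cv2.cvtColor(p,cv2.COLOR_BGR2HSV)
s=cv2.imread("pics/side0.png");hs=cv2.cvtColor(s,cv2.COLOR_BGR2HSV)
crops=[]
for u,v in((372,207),(233,269),(307,259),(302,199)):
    W=P[v-12:v+13,u-12:u+13].reshape(-1,3); k=(W[:,2]>.02)&(W[:,2]<.034); 
    a=W[k][:,:2]; 
    print((u,v),"n",k.sum(),"zmed",np.median(W[k][:,2]) if k.any() else 0,"bbox mid",(a.max(0)+a.min(0))/2 if k.any() else 0,"size",np.ptp(a,0) if k.any() else 0,'mean',a.mean(0) if k.any() else 0)
    crops.append(cv2.resize(p[v-15:v+16,u-15:u+16],(300,300),interpolation=cv2.INTER_NEAREST))
cv2.imwrite("pics/crops.png",np.vstack([np.hstack(crops[:2]),np.hstack(crops[2:])]))
# containers / others: cloud by height
def rect(name,lo,hi,z,box):
    x0,y0,x1,y1=box; k=np.zeros((420,560),np.uint8); k[y0:y1,x0:x1]=cv2.inRange(hsv,lo,hi)[y0:y1,x0:x1]
    k&=((P[...,2]>z-.012)&(P[...,2]<z+.012)).astype(np.uint8)*255
    v,u=np.nonzero(k); a=plane("top",np.c_[u,v],z)[:,:2].astype(np.float32)
    print(name,len(u),cv2.minAreaRect(a),cv2.minEnclosingCircle(a))
rect("carton",(0,0,0),(180,255,255),.045,(108,220,175,295))
rect("bin",(0,0,0),(180,255,255),.045,(365,232,435,310))
rect("tub",(0,0,0),(180,255,255),.046,(192,165,250,225))
rect("block",(0,0,0),(180,255,255),.045,(270,165,335,235))
rect("flange",(0,0,0),(180,255,255),.075,(270,165,335,235))
rect("nosetop",(0,0,0),(180,255,255),.105,(285,180,325,215))
rect("bottle",(0,0,0),(180,255,255),.115,(175,245,225,290))
rect("jar",(0,0,0),(180,255,255),.055,(315,235,360,270))
rect("blank",(0,0,0),(180,255,255),.024,(255,243,285,297))
rect("decoy",(0,0,0),(180,255,255),.024,(210,285,232,305))
E
```

```text
(372, 207) n 67 zmed 0.025932442112731345 bbox mid [ 0.60456898 -0.28356171] size [0.03265295 0.0334032 ] mean [ 0.6043876  -0.28382935]
(233, 269) n 88 zmed 0.026388619069680562 bbox mid [0.43820644 0.10121578] size [0.02993373 0.03276999] mean [0.43795639 0.10123504]
(307, 259) n 102 zmed 0.026133025082337485 bbox mid [ 0.4617626  -0.10541814] size [0.03252697 0.03292362] mean [ 0.46107477 -0.10485843]
(302, 199) n 0 zmed 0 bbox mid 0 size 0 mean 0
carton 438 ((0.472684770822525, 0.34656891226768494), (0.11652953922748566, 0.13854774832725525), 77.7138442993164) ((0.4721395969390869, 0.3461088240146637), 0.08718936890363693)
bin 616 ((0.42040976881980896, -0.3512759506702423), (0.11762011796236038, 0.1468345820903778), 72.17346954345703) ((0.41990697383880615, -0.351213663816452), 0.09248355031013489)
tub 395 ((0.6328731775283813, 0.12728996574878693), (0.11643294245004654, 0.1171707957983017), 89.81291961669922) ((0.6331680417060852, 0.12704871594905853), 0.060377225279808044)
block 1323 ((0.6248559355735779, -0.09051857143640518), (0.10041145980358124, 0.10001495480537415), 8.293
[... 489 characters left out ...]
50225818157196), (0.017536230385303497, 0.01763850450515747), 0.2712121903896332) ((0.446995347738266, 0.19202835857868195), 0.0099037392064929)
jar 166 ((0.48148080706596375, -0.17810365557670593), (0.037366461008787155, 0.03443751856684685), 89.35049438476562) ((0.4815642833709717, -0.17770151793956757), 0.019576577469706535)
blank 416 ((0.43284574151039124, -0.000886969268321991), (0.10967577248811722, 0.02795957215130329), 9.373736381530762) ((0.4328860938549042, 0.000486747914692387), 0.05532791092991829)
decoy 100 ((0.3697913885116577, 0.13133423030376434), (0.030610397458076477, 0.03424254059791565), 44.460784912109375) ((0.3698035776615143, 0.13084769248962402), 0.017720935866236687)
```

View pics/crops.png

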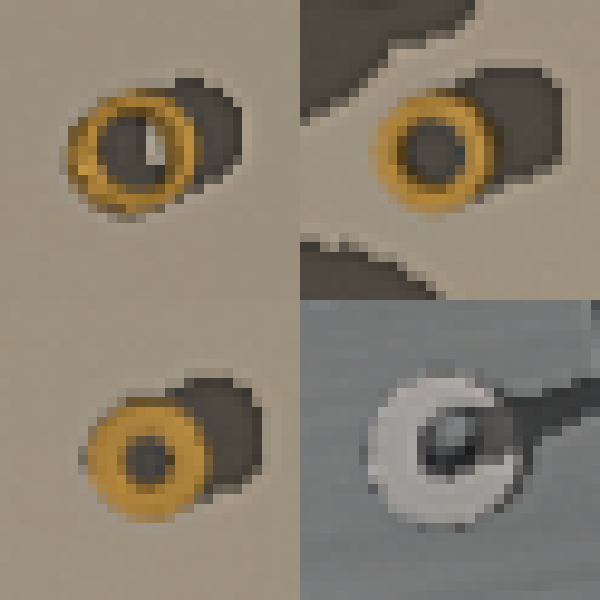

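The crops settle the bores: (372,207) is large, (233,269) is middle and (307,259) is small. The flange is white, so the small collar goes on the nose. I'll go for the small collar first.

```bash
python3 -m crank '[[[0.032,-0.035,0],[0,0,-7.465],0.36],[[0.032,-0.035,0],[0,0,-7.465],0.36],[[0.032,-0.035,0],[0,0,-7.465],0.36],[[0.032,-0.035,0],[0,0,-7.465],0.36],[[0.032,-0.035,0],[0,0,-7.465],0.36],[[0.032,-0.035,0],[0,0,-7.465],0.36],[[0.032,-0.035,0],[0,0,-7.465],0.36],[[0.032,-0.035,0],[0,0,-7.465],0.36],[[0.032,-0.035,0],[0,0,-7.465],0.36],[[0.032,-0.035,0],[0,0,-7.465],0.36]]'; python3 -m crank '[[[-0.004,-0.04,0],[0,0,0],0.36],[[-0.004,-0.04,0],[0,0,0],0.36],[[-0.004,-0.04,0],[0,0,0],0.36],[[-0.004,-0.04,0],[0,0,0],0.36],[[-0.004,-0.04,0],[0,0,0],0.36],[[-0.004,-0.04,0],[0,0,0],0.36],[[-0.004,-0.04,0],[0,0,0],0.36],[[-0.004,-0.04,0],[0,0,0],0.36],[[-0.004,-0.04,-0.03],[0,0,0],0.36],[[-0.002,-0.046,-0.03],[0,0,0],0.36],[[0,0,-0.03],[0,0,0],0.36],[[0,0,0],[0,0,0],0.36]]'
```

```text
clock: 1.1
tool_pos: [0.4995, 0.2992, 0.2264]
orientation: [180.0, -0.0, -90.3]
force: [1.0, 0.6, 0.5]
opening: 0.0596
gripper_force: 0.0
clock: 2.3
tool_pos: [0.4576, -0.1022, 0.1359]
orientation: [179.6, -0.0, -90.2]
force: [-0.6, -0.3, 0.1]
opening: 0.0596
gripper_force: 0.0
```

```bash
python3 -m crank '[[[0,0,-0.03],[0,0,0],0.36],[[0,0,-0.03],[0,0,0],0.36],[[0,0,-0.02],[0,0,0],0.36],[[0,0,0],[0,0,0],0.36],[[0,0,0],[0,0,0],0.36]]'
```

```text
clock: 2.8
tool_pos: [0.4617, -0.1002, 0.0605]
orientation: [-180.0, -0.0, -89.9]
force: [0.8, 0.2, 0.0]
opening: 0.0595
gripper_force: 0.0
```

```bash
python3 -m crank '[[[0,-0.005,-0.02],[0,0,0],0.36],[[0,0,-0.02],[0,0,0],0.36],[[0,0,-0.01],[0,0,0],0.36],[[0,0,-0.005],[0,0,0],0.36],[[0,0,0],[0,0,0],0.36],[[0,0,0],[0,0,0],0.36]]'; python3 - <<'E'
from plant import ctrl,imaging
import cv2
o=ctrl.get_obs(); print(o["tool_pos"],o["force"])
p,d=imaging.snapshot("side"); cv2.imwrite("pics/s1.png",cv2.resize(p[200:300,200:340],(700,500),interpolation=cv2.INTER_CUBIC))
E
```

```text
clock: 3.4
tool_pos: [0.4615, -0.1056, 0.0052]
orientation: [-179.9, 0.0, -90.0]
force: [-0.5, -0.0, -0.0]
opening: 0.0596
gripper_force: 0.0
[ 0.46154346 -0.10564594  0.00519743] [-0.48992059 -0.01568082 -0.00938485]
```

View pics/s1.png

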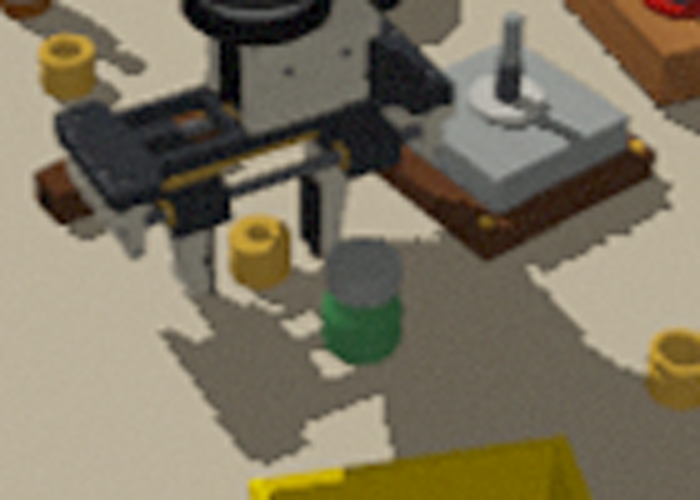

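The collar sits midway between the fingertips, at crop (260,250) with the tips near (200,290) and (315,255). Closing the gripper and lifting.

```bash
python3 -m crank '[[[0,0,0],[0,0,0],-1],[[0,0,0],[0,0,0],-1],[[0,0,0],[0,0,0],-1],[[0,0,0],[0,0,0],-1],[[0,0,0],[0,0,0],-1]]'; python3 -m crank '[[[0,0,0.02],[0,0,0],-1],[[0,0,0.04],[0,0,0],-1],[[0,0,0.04],[0,0,0],-1],[[0,0,0.04],[0,0,0],-1],[[0.04,0,0.01],[0,0,0],-1],[[0.04,0.005,0],[0,0,0],-1],[[0.035,0.005,0],[0,0,0],-1],[[0,0,0],[0,0,0],-1],[[0,0,0],[0,0,0],-1],[[0,0,0],[0,0,0],-1]]'
python3 - <<'E'
from h import *
from plant import ctrl
import cv2
print(ctrl.get_obs()["tool_pos"])
for n in("top","side"):
    p,d=imaging.snapshot(n); cv2.imwrite(f"pics/{n}2.png",p); np.save(f"pics/{n}2.npy",d)
    h=cv2.cvtColor(p,cv2.COLOR_BGR2HSV); k=cv2.inRange(h,(15,110,60),(30,255,255))
    N,_,st,c=cv2.connectedComponentsWithStats(k)
    print(n,[(s[:5].tolist(),cc.round(1).tolist()) for s,cc in zip(st,c) if 20<s[4]<400])
    print(proj(n,[ctrl.get_obs()["tool_pos"],[.6247,-.0895,.105]]))
p=cv2.imread("pics/side2.png"); u,v=proj("side",[ctrl.get_obs()["tool_pos"]])[0].astype(int)
cv2.imwrite("pics/s2c.png",cv2.resize(p[v-50:v+70,u-60:u+100],(800,600),interpolation=cv2.INTER_CUBIC)); print(u,v)
E
```

```text
clock: 3.95
tool_pos: [0.4611, -0.1058, 0.0045]
orientation: [-180.0, 0.0, -90.0]
force: [0.2, 0.9, 2.3]
opening: 0.0334
gripper_force: 30.0
clock: 4.95
tool_pos: [0.5746, -0.0959, 0.1537]
orientation: [179.9, 0.0, -90.0]
force: [-0.3, -0.1, -1.6]
opening: 0.0333
gripper_force: 30.0
[ 0.57457875 -0.09591717  0.15365503]
top [([0, 101, 8, 10, 36], [3.2, 105.4]), ([0, 162, 5, 9, 29], [1.8, 166.5]), ([364, 201, 14, 13, 96], [370.3, 207.2]), ([114, 250, 12, 32, 70], [118.0, 268.0])]
[[306.12006241 214.88485472]
 [302.00683422 197.00777773]]
side [([350, 1, 10, 8, 25], [355.2, 4.8]), ([349, 11, 10, 11, 42], [353.6, 16.1]), ([349, 24, 10, 12, 29], [353.3, 28.7]), ([339, 39, 17, 23, 87], [348.9, 50.4]), ([63, 52, 12, 10, 31], [68.2, 56.2]), ([138, 55, 13, 5, 22], [143.4, 57.4]), ([103, 56, 22, 7, 49], [113.5, 59.9]), ([89, 126, 15, 9, 28], [97.1, 128.8]), ([276, 161, 31, 10, 73], [290.3, 166.0]), ([307, 183, 13, 10, 30], [312.8, 187.4]), ([284, 184, 12, 14, 135], [289.2, 190.3]), ([318, 188, 14, 17, 75], [325.0, 194.7]), ([332, 202, 16, 10, 43], [338.9, 206.7]), ([208, 206, 11, 14, 131], [213.1, 212.7]), ([329, 266, 15, 16, 194], [335.8, 273.5]), ([379, 373, 38, 33, 210], [397.2, 388.6]), ([410, 390, 30, 30, 237], [425.5, 404.1]), ([446, 410, 12, 10, 41], [451.5, 415.0]), ([456, 414, 11, 6, 27], [459.9, 417.0])]
[[287.74104518 192.76404281]
 [301.11776941 202.37010178]]
287 192
```

View pics/s2c.png

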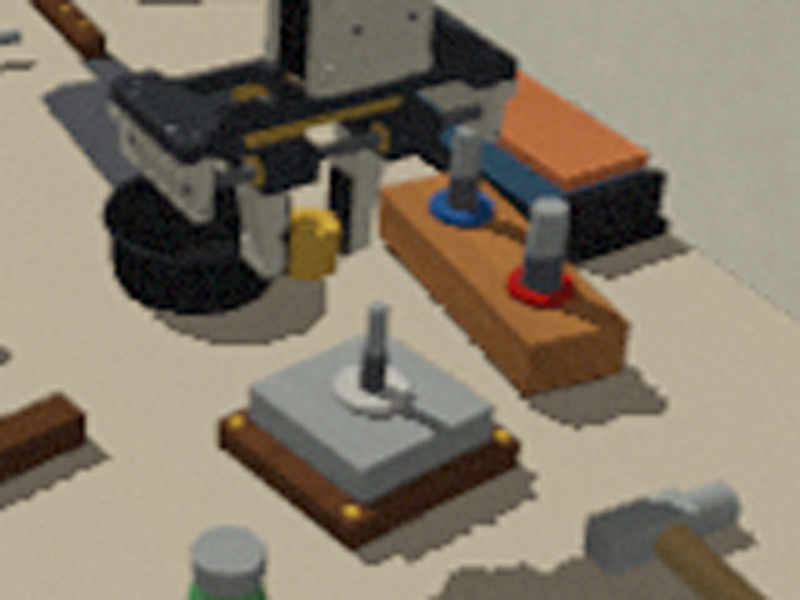

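The side crop shows the collar held level at about (290,190) in full-image pixels. The nose top is at about (302.5,203), roughly 1.5 px off the top-camera prediction, so I'll measure collar and nose relative to each other in the side view.

```bash
cat >> h.py <<'E'
def ring(c,r,z0,z1,n=180):
    a=np.linspace(0,2*np.pi,n,0); return np.vstack([np.c_[c[0]+r*np.cos(a),c[1]+r*np.sin(a),np.full(n,z)] for z in(z0,z1)])
def prof(p,v,u0,u1,s=10):
    """upsampled row profile (B,G,R) at subpixel row v"""
    uu=np.arange(u0,u1,1/s,dtype=np.float32)[None]; return uu[0],cv2.remap(p,uu,np.full_like(uu,v),cv2.INTER_CUBIC)[0].astype(int)
E
python3 - <<'E'
from h import *
p=cv2.imread("pics/side2.png")
T=np.array([.5746,-.0959,.1537])
q=proj("side",ring(T[:2],.017,T[2]-.005,T[2]+.021)); print("collar pred bbox",q.min(0),q.max(0))
N=[.6247,-.0895]
q=proj("side",ring(N,.00525,.105,.105)); print("nose top",q.min(0),q.max(0)); 
q=proj("side",ring(N,.00625,.095,.095)); print("nose z.095",q.min(0),q.max(0))
h=cv2.cvtColor(p,cv2.COLOR_BGR2HSV)
print("nose S");print(h[198:216,294:312,1]);print("V");print(h[198:216,294:312,2])
print("collar S");print(h[180:202,280:300,1]); print("hue");print(h[180:202,280:300,0])
E
```

```text
collar pred bbox [281.05282634 182.69351776] [294.63170569 198.14107127]
nose top [299.19961546 201.31259514] [303.03691433 203.43602508]
nose z.095 [298.60534646 204.12900103] [303.15001505 206.67236171]
nose S
[[ 45  45  50  44  48  46  45  44  45  44  46  47  45  44  44  46  52 141]
 [ 47  47  49  45  45  46  43  46  43  44  47  45  48  48  44  43  44  58]
 [ 44  47  45  45  44  47  47  45  45  46  48  44  47  45  43  46  45  44]
 [ 45  44  46  47  46  46  47  46  48  48  47  45  45  45  47  45  44  42]
 [ 45  48  47  45  44  49  47  30  16  26  41  47  48  45  44  46  46  47]
 [ 46  43  46  47  46  49  37  11   9   6  33  48  45  45  48  47  45  45]
 [ 45  44  45  43  47  46  40  12   9   5  32  44  48  45  47  45  45  49]
 [ 44  44  43  46  44  45  36  14   9  12  44  47  47  46  46  44  46  45]
 [ 44  45  44  46  47  45  39   9  12  12  40  49  44  45  44  46  47  47]
 [ 47  45  46  47  47  43  40  12   9   0  35  46  47  47  44  45  45  47]
 [ 44  44  44  46  41  29  32   9   9  13  44  47  45  49  47  47  45  46]
 [ 47  44  39  29  21  13  15   3   3  13   6  23  43  48  47  
[... 4870 characters left out ...]
  19  20
   21  19]
 [ 25  26  19  23  19  20  21  22  21  21  20  20  21  21  20  21  19  21
   20  21]
 [ 21  19  22  19  20  20  21  21  21  21  21  20  20  20  20  20  22  21
   21  20]
 [ 24  21  25  20  17  20  21  21  21  21  20  21  20  20  21  21  20  20
   20  22]
 [ 26  18  20  20  22  20  20  22  21  20  20  20  20  21  20  22  19  22
   21  20]
 [ 24  17  20  24  21  19  20  19  17  18  20  22  22  20  20  22  22  22
   21  21]
 [ 20  20  18  21  21  21  22  21  17  20  22  21  21  22  19  20  20  23
   23  21]
 [ 19  20  20  23  18  19  22  17  22  16  16  20  22  21  21  21  22  19
   21  21]
 [ 19  17  19  21  22  19  19  17  22  21  19  23  21  21  22  20  20  22
   22  21]]
```

```bash
python3 -m crank '[[[0.025,0.0025,0],[0,0,0],-1],[[0.025,0.002,-0.008],[0,0,0],-1],[[0,0,-0.03],[0,0,0],-1],[[0,0,0],[0,0,0],-1],[[0,0,0],[0,0,0],-1],[[0,0,0],[0,0,0],-1]]'
cat > rel.py <<'E'
from h import *
from plant import ctrl
import sys
T=ctrl.get_obs()["tool_pos"]; print(T,ctrl.get_obs()["force"])
p,d=imaging.snapshot("side"); n=sys.argv[1]; cv2.imwrite(f"pics/{n}.png",p)
u,v=proj("side",[T])[0].astype(int); c=cv2.resize(p[v-22:v+23,u-30:u+30],(800,600),interpolation=cv2.INTER_NEAREST); cv2.imwrite(f"pics/{n}c.png",c)
print("crop origin",u-30,v-22,"scale 13.33")
q=proj("side",ring(T[:2],.017,T[2]-.005,T[2]+.021)); print("collar pred",q.min(0),q.max(0))
q=proj("side",ring([.6247,-.0895],.00625,.095,.095)); print("nose z.095 pred",q.min(0),q.max(0))
h=cv2.cvtColor(p,cv2.COLOR_BGR2HSV)
print(h[v-10:v+20,u-10:u+14,1]); print(h[v:v+20,u-10:u+14,2])
E
python3 rel.py r1
```

```text
clock: 5.65
tool_pos: [0.6261, -0.0914, 0.118]
orientation: [-179.9, -0.0, -90.0]
force: [-0.2, 0.6, -1.5]
opening: 0.0337
gripper_force: 30.0
[ 0.62606458 -0.09143415  0.11802072] [-0.16267944  0.59632473 -1.49889187]
crop origin 272 176 scale 13.33
collar pred [295.88265556 188.73209887] [309.11315803 203.60890776]
nose z.095 pred [298.60534646 204.12900103] [303.15001505 206.67236171]
[[ 32  27  33  29  32  29  32  24  49  45  62 171 169 164 157  49  20  29
   85  12  38  35  29  35]
 [ 31  33  30  38  38  32  31  24 106 105 130 177 176 168 155  78 134  49
    9  34  32  29  29  52]
 [ 31  35  33  30  30  30  32  15 167 173 173 185 186 177 185 166  99 151
   78  39  30  29  27  87]
 [ 30  35  31  30  41  32  27  12 179 182 183 183 178 172 188 176 175  95
   85  23  27  33  19  93]
 [ 31  31  31  33  35  34  33  21 173 192 185 173 195 185 177 178 186 146
  104  28  37  32  27 104]
 [ 32  36  38  29  29  34  26  45 163 181 188 197 177 182 181 186 183 172
  134  33  30  25  21  84]
 [ 28  38  35  35  32  31  28  61 180 187 177 189 178 180 187 179 184 159
  102  27  34  34  25  70]
 [
[... 3642 characters left out ...]
68 156 156 152 153 149 131  96  86  88  84 128 155 152 155 165 180
  187 188 187 187 187 187]
 [157 155 152 153 154 155 149 119  84  87  89  74 108 148 152 150 152 160
  169 181 189 188 186 187]
 [153 153 154 152 154 156 148 106  66  62  62  51 100 144 155 152 152 151
  153 161 178 189 187 187]
 [151 152 151 151 151 149 139  95  49  51  46  41  98 144 152 152 151 153
  151 150 159 168 178 189]
 [152 152 151 164 170 175 162  98  45  45  47  43 136 167 156 151 152 154
  154 148 150 152 164 179]
 [152 151 159 175 184 188 163  85  47  51  43  39 156 189 176 159 151 155
  151 150 150 151 150 156]
 [152 158 170 184 185 189 157  73  40  49  44  55 161 196 186 173 159 152
  153 151 150 152 152 149]]
```

View pics/r1c.png

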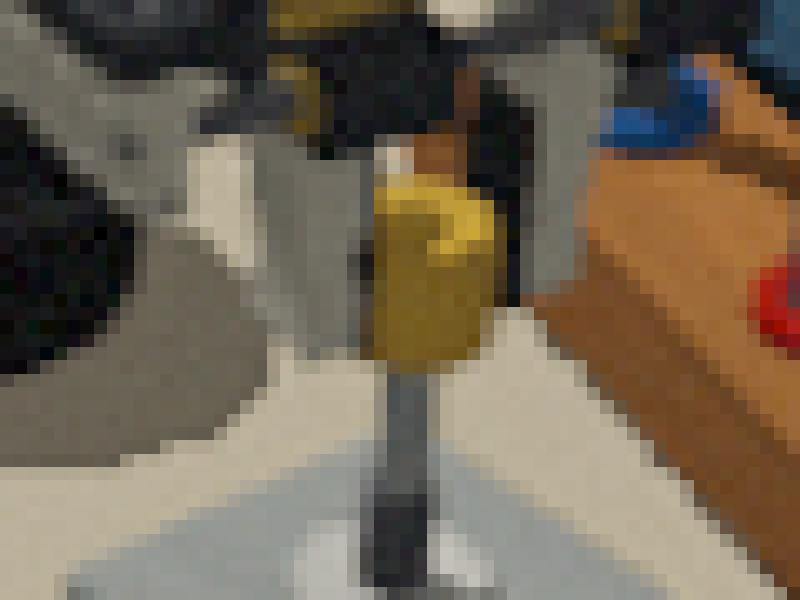

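The crop shows the collar just above the nose. Collar centre is at u≈303.2 and the nose axis at u≈302.1 lower down, so I still need a small correction. I'll get the depth direction from known-radius circle fits on the side depth.

```bash
cat > fit.py <<'E'
from h import *
from plant import ctrl
from scipy.optimize import least_squares
T=np.mean([ctrl.get_obs()["tool_pos"] for _ in range(3)],0); print("TCP",T)
D=[imaging.snapshot("side") for _ in range(4)]; p=D[-1][0]; P=np.mean([cloud("side",d) for _,d in D],0)
print("noise",np.std([d[199,303] for _,d in D]))
h=cv2.cvtColor(p,cv2.COLOR_BGR2HSV)
def fit(k,r,c0,name):
    A=P[k]; A=A[np.hypot(A[:,0]-c0[0],A[:,1]-c0[1])<r+.008]
    f=least_squares(lambda c:np.hypot(A[:,0]-c[0],A[:,1]-c[1])-r,c0,loss="soft_l1",f_scale=.001)
    print(name,len(A),f.x,"rms",np.sqrt(np.mean(f.fun**2)),"z",A[:,2].min(),A[:,2].max()); return f.x
br=cv2.inRange(h,(15,140,50),(30,255,255))>0
u,v=proj("side",[T+[0,0,.008]])[0].astype(int)
k=np.zeros_like(br); k[v-5:v+9,u-8:u+10]=1; k&=br&(P[...,2]<T[2]+.018)
c=fit(k,.017,T[:2],"collar")
k=np.zeros_like(br); k[205:211,301:304]=1
n=fit(k,.00625,np.array([.6247,-.0895]),"nose")
print("move",n-c)
E
python3 fit.py
```

```text
TCP [ 0.62629279 -0.09135311  0.11818926]
noise 0.0008760083
collar 68 [ 0.62583338 -0.09240131] rms 0.0033909390723177416 z 0.11445724386843581 0.13616326384155092
nose 18 [ 0.62657704 -0.0912264 ] rms 0.0007793044209723162 z 0.08289890007671169 0.1020103680991301
move [0.00074366 0.0011749 ]
```

```bash
sed -i 's/br=cv2.inRange(h,(15,140,50),(30,255,255))>0/br=cv2.erode(cv2.inRange(h,(15,140,50),(30,255,255)),np.ones((3,3)))>0/; s/P\[...,2\]<T\[2\]+.018/P[...,2]<T[2]+.015/; s/f_scale=.001/f_scale=.0005/' fit.py
sed -i 's/range(4)/range(8)/; s/np.mean(\[cloud/np.median([cloud/' fit.py; sed -i 's/    print(name/    print(np.round(f.fun*1000,1)); print(name/' fit.py; python3 fit.py
```

```text
TCP [ 0.62602708 -0.09131089  0.11738394]
noise 0.0014243944
[-8.  -8.9 -9.2 -8.4 -1.3  0.7 -1.6 -0.7 -1.9 -1.   0.2 -0.8  0.2  1.1
 -0.7  0.2  0.2 -0.6 -0.4 -0.2 -0.3  0.   0.1  0.2 -2.1  0.9 -0.2  0.6
  0.7 -0.5  0.2]
collar 31 [ 0.62728837 -0.09309905] rms 0.003199770424261456 z 0.1182450787654804 0.13216312160861104
[-0.  -1.   0.   0.2  0.9 -0.5 -0.3  0.7  0.3  0.8 -0.6 -0.1 -0.6  0.1
 -0.1 -0.2  0.2  0.2]
nose 18 [ 0.62580751 -0.09091466] rms 0.00048364495104780413 z 0.08328204874442456 0.10069576791553891
move [-0.00148086  0.00218439]
```

```bash
python3 -m crank '[[[-0.0008,0.0013,0],[0,0,0],-1],[[0,0,-0.003],[0,0,0],-1],[[0,0,-0.003],[0,0,0],-1],[[0,0,0],[0,0,0],-1]]'; python3 -m crank '[[[0,0,-0.002],[0,0,0],-1],[[0,0,0],[0,0,0],-1]]';python3 -m crank '[[[0,0,-0.002],[0,0,0],-1],[[0,0,0],[0,0,0],-1]]'; python3 -m crank '[[[0,0,-0.002],[0,0,0],-1],[[0,0,0],[0,0,0],-1]]'
```

```text
clock: 6.7
tool_pos: [0.6246, -0.09, 0.1096]
orientation: [179.9, -0.0, -90.0]
force: [0.3, 0.3, -2.5]
opening: 0.0334
gripper_force: 30.0
clock: 6.9
tool_pos: [0.6252, -0.0901, 0.1082]
orientation: [-180.0, -0.0, -90.0]
force: [-0.6, -0.4, -1.0]
opening: 0.0332
gripper_force: 30.0
clock: 7.1
tool_pos: [0.6258, -0.0902, 0.1067]
orientation: [-179.9, -0.0, -90.0]
force: [2.1, -1.8, -1.0]
opening: 0.0332
gripper_force: 30.0
clock: 7.3
tool_pos: [0.6261, -0.0903, 0.1047]
orientation: [-179.9, -0.0, -90.0]
force: [5.8, -4.1, -1.7]
opening: 0.0332
gripper_force: 30.0
```

Lateral force with no vertical force means the nose is inside the bore. I'll follow the push and continue down.

```bash
python3 -m crank '[[[0.0006,-0.0004,0],[0,0,0],-1],[[0,0,0],[0,0,0],-1]]'; python3 -m crank '[[[0,0,-0.003],[0,0,0],-1],[[0,0,0],[0,0,0],-1]]'
```

```text
clock: 7.5
tool_pos: [0.6262, -0.0905, 0.1045]
orientation: [-179.9, -0.0, -90.0]
force: [4.0, -1.7, -0.8]
opening: 0.0331
gripper_force: 30.0
clock: 7.7
tool_pos: [0.6262, -0.0905, 0.1013]
orientation: [-179.9, -0.0, -90.0]
force: [4.4, -3.7, -0.4]
opening: 0.033
gripper_force: 30.0
```

```bash
python3 -m crank '[[[0.0005,-0.0004,0],[0,0,0],-1],[[0,0,-0.003],[0,0,0],-1],[[0,0,0],[0,0,0],-1]]'; python3 -m crank '[[[0,0,-0.004],[0,0,0],-1],[[0,0,-0.004],[0,0,0],-1],[[0,0,0],[0,0,0],-1]]'
```

```text
clock: 8.0
tool_pos: [0.6262, -0.0908, 0.0979]
orientation: [-180.0, -0.0, -90.0]
force: [5.3, -1.8, -3.0]
opening: 0.0332
gripper_force: 30.0
clock: 8.3
tool_pos: [0.6263, -0.0908, 0.0897]
orientation: [-180.0, -0.0, -90.0]
force: [6.1, -2.8, -3.6]
opening: 0.033
gripper_force: 30.0
```

```bash
python3 -m crank '[[[0.0005,-0.0004,-0.004],[0,0,0],-1],[[0,0,-0.003],[0,0,0],-1],[[0,0,0],[0,0,0],-1]]'; python3 -m crank '[[[0,0,-0.002],[0,0,0],-1],[[0,0,0],[0,0,0],-1]]'; python3 -m crank '[[[0,0,-0.002],[0,0,0],-1],[[0,0,0],[0,0,0],-1]]'
```

```text
clock: 8.6
tool_pos: [0.6262, -0.0911, 0.0824]
orientation: [179.9, 0.0, -90.0]
force: [4.3, -0.7, -4.5]
opening: 0.0336
gripper_force: 30.0
clock: 8.8
tool_pos: [0.6263, -0.0911, 0.0809]
orientation: [180.0, 0.0, -90.0]
force: [3.4, -0.3, -4.1]
opening: 0.0335
gripper_force: 30.0
clock: 9.0
tool_pos: [0.6263, -0.0912, 0.0796]
orientation: [180.0, -0.0, -90.0]
force: [0.6, 0.6, -0.1]
opening: 0.0335
gripper_force: 30.0
```

```bash
python3 -m crank '[[[0,0,-0.001],[0,0,0],-1],[[0,0,0],[0,0,0],-1]]'; python3 -m crank '[[[0,0,0],[0,0,0],0.1],[[0,0,0],[0,0,0],0.1],[[0,0,0],[0,0,0],0.1],[[0,0,0],[0,0,0],0.1],[[0,0,0],[0,0,0],0.1]]'; python3 rel.py r2 >/dev/null
```

```text
clock: 9.2
tool_pos: [0.6264, -0.0912, 0.0794]
orientation: [-180.0, -0.0, -90.0]
force: [-2.4, 0.4, 8.1]
opening: 0.0334
gripper_force: 30.0
clock: 9.7
tool_pos: [0.6264, -0.0912, 0.0781]
orientation: [180.0, -0.0, -90.0]
force: [-0.9, -0.9, -0.3]
opening: 0.048
gripper_force: 0.0
```

View pics/r2c.png

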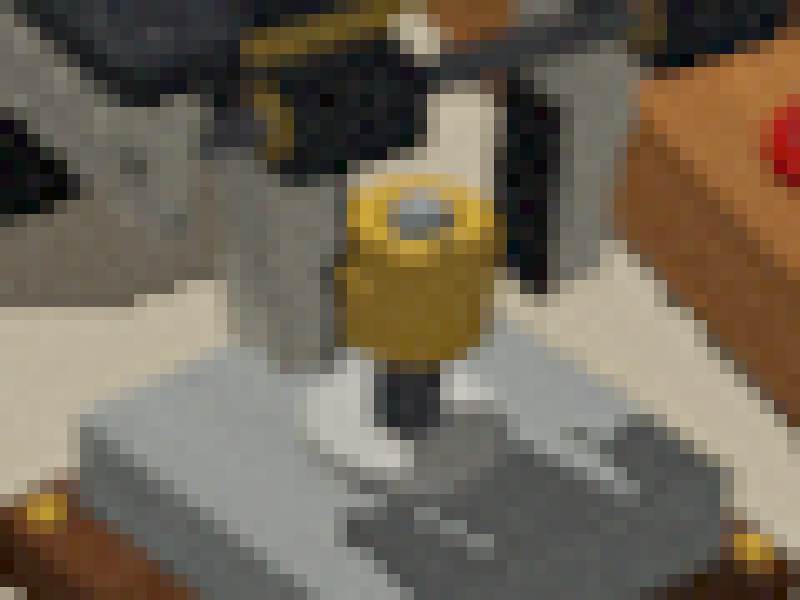

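The crop shows the collar on the dark step at about (415,270), with the nose end visible in its bore and the fingers clear of it. Regrip, lift and take it to the tub.

```bash
python3 -m crank '[[[0,0,0],[0,0,0],-1],[[0,0,0],[0,0,0],-1],[[0,0,0],[0,0,0],-1],[[0,0,0],[0,0,0],-1],[[0,0,0.01],[0,0,0],-1],[[0,0,0.015],[0,0,0],-1],[[0,0,0.015],[0,0,0],-1],[[0,0,0.02],[0,0,0],-1],[[0,0,0.02],[0,0,0],-1],[[0,0,0],[0,0,0],-1]]'; python3 -m crank '[[[0.002,0.036,0],[0,0,0],-1],[[0.001,0.036,0],[0,0,0],-1],[[0.001,0.036,0],[0,0,0],-1],[[0.001,0.036,0],[0,0,0],-1],[[0.001,0.036,0],[0,0,0],-1],[[0.001,0.038,0],[0,0,0],-1],[[0,0,-0.03],[0,0,0],-1],[[0,0,-0.03],[0,0,0],-1],[[0,0,-0.03],[0,0,0],-1],[[0,0,-0.03],[0,0,0],-1],[[0,0,0],[0,0,0],-1],[[0,0,0],[0,0,0],-1]]'
```

```text
clock: 10.75
tool_pos: [0.6282, -0.0913, 0.1621]
orientation: [-179.7, 0.0, -90.0]
force: [0.2, -0.7, -1.9]
opening: 0.0335
gripper_force: 30.0
clock: 11.95
tool_pos: [0.6333, 0.1265, 0.0382]
orientation: [179.9, -0.1, -90.0]
force: [1.1, 0.5, -1.2]
opening: 0.0331
gripper_force: 30.0
```

```bash
python3 -m crank '[[[0,0,-0.015],[0,0,0],-1],[[0,0,-0.011],[0,0,0],-1],[[0,0,0],[0,0,0],-1],[[0,0,0],[0,0,0],-1]]'; python3 -m crank '[[[0,0,-0.002],[0,0,0],-1],[[0,0,0],[0,0,0],-1]]';  python3 -m crank '[[[0,0,-0.001],[0,0,0],-1],[[0,0,0],[0,0,0],-1]]'
```

```text
clock: 12.35
tool_pos: [0.6336, 0.1267, 0.0124]
orientation: [180.0, -0.0, -90.0]
force: [0.5, -0.5, -2.1]
opening: 0.0332
gripper_force: 30.0
clock: 12.55
tool_pos: [0.6338, 0.1268, 0.0106]
orientation: [-180.0, 0.0, -90.0]
force: [0.3, -0.7, -1.4]
opening: 0.0332
gripper_force: 30.0
clock: 12.75
tool_pos: [0.6336, 0.1268, 0.0094]
orientation: [-180.0, 0.0, -90.0]
force: [-0.3, -0.3, -2.3]
opening: 0.033
gripper_force: 30.0
```

```bash
python3 -m crank '[[[0,0,-0.001],[0,0,0],-1],[[0,0,0],[0,0,0],-1]]';  python3 -m crank '[[[0,0,-0.0005],[0,0,0],0.1],[[0,0,0],[0,0,0],0.1],[[0,0,0],[0,0,0],0.1],[[0,0,0],[0,0,0],0.1],[[0,0,0.01],[0,0,0],0.1],[[0,0,0.03],[0,0,0],0.1],[[0,0,0.04],[0,0,0],0.1],[[0,0,0.04],[0,0,0],0.36],[[0,0,0.02],[0,0,0],0.36],[[0,0,0],[0,0,0],0.36]]'; python3 -m crank '[[[-0.039,-0.005,0],[0,0,0],0.36],[[-0.039,-0.005,0],[0,0,0],0.36],[[-0.039,-0.005,0],[0,0,0],0.36],[[-0.039,-0.005,0],[0,0,0],0.36],[[-0.039,-0.006,0],[0,0,0],0.36],[[0,0,-0.03],[0,0,0],0.36],[[0,0,-0.03],[0,0,0],0.36],[[0,0,-0.02],[0,0,0],0.36],[[0,0,0],[0,0,0],0.36],[[0,0,0],[0,0,0],0.36]]'
```

```text
clock: 12.95
tool_pos: [0.6335, 0.1268, 0.0083]
orientation: [180.0, -0.0, -90.0]
force: [-0.3, 0.4, -1.8]
opening: 0.0333
gripper_force: 30.0
clock: 13.95
tool_pos: [0.6358, 0.1275, 0.1531]
orientation: [-179.6, 0.2, -90.0]
force: [0.6, 0.6, -0.8]
opening: 0.0592
gripper_force: 0.0
clock: 14.95
tool_pos: [0.4386, 0.1007, 0.0682]
orientation: [180.0, -0.0, -90.0]
force: [0.1, 0.4, 0.9]
opening: 0.0595
gripper_force: 0.0
```

```bash
python3 -m crank '[[[0,0,-0.025],[0,0,0],0.36],[[0,0,-0.025],[0,0,0],0.36],[[0,0,-0.013],[0,0,0],0.36],[[0,0,0],[0,0,0],0.36],[[0,0,0],[0,0,0],0.36],[[0,0,0],[0,0,0],-1],[[0,0,0],[0,0,0],-1],[[0,0,0],[0,0,0],-1],[[0,0,0],[0,0,0],-1],[[0,0,0],[0,0,0],-1]]'; python3 -m crank '[[[0,0,0.02],[0,0,0],-1],[[0,0,0.04],[0,0,0],-1],[[0,0,0.045],[0,0,0],-1],[[0,0,0.045],[0,0,0],-1],[[0,0,0.02],[0,0,0],-1],[[0,0,0],[0,0,0],-1],[[0,0,0],[0,0,0],-1]]'
```

```text
clock: 15.95
tool_pos: [0.4389, 0.101, 0.0053]
orientation: [-180.0, 0.0, -90.0]
force: [-1.8, -0.1, 6.3]
opening: 0.0334
gripper_force: 30.0
clock: 16.65
tool_pos: [0.4381, 0.1007, 0.1745]
orientation: [180.0, 0.0, -90.0]
force: [-0.3, 0.4, -1.6]
opening: 0.033
gripper_force: 30.0
```

```bash
python3 -m crank '[[[0.0061,0.024,0],[0,0,7.77],-1],[[0.0061,0.024,0],[0,0,7.77],-1],[[0.0061,0.024,0],[0,0,7.77],-1],[[0.0061,0.024,0],[0,0,7.77],-1],[[0.0061,0.024,0],[0,0,7.77],-1],[[0.0061,0.024,0],[0,0,7.77],-1],[[0.0061,0.024,0],[0,0,7.77],-1],[[0.0061,0.024,0],[0,0,7.77],-1],[[0.0061,0.024,0],[0,0,7.77],-1],[[0.0061,0.024,0],[0,0,7.77],-1],[[0,0,-0.04],[0,0,0],-1],[[0,0,-0.04],[0,0,0],-1]]'; python3 -m crank '[[[0,0,-0.035],[0,0,0],-1],[[0,0,0],[0,0,0],-1],[[0,0,0],[0,0,0],-1]]'
```

```text
clock: 17.85
tool_pos: [0.4991, 0.3412, 0.0921]
orientation: [180.0, 0.0, -12.2]
force: [-0.5, -0.8, -3.3]
opening: 0.0332
gripper_force: 30.0
clock: 18.15
tool_pos: [0.4992, 0.34, 0.0586]
orientation: [179.8, 0.1, -12.3]
force: [-0.1, 0.5, -0.3]
opening: 0.0334
gripper_force: 30.0
```

```bash
python3 -m crank '[[[0,0,-0.025],[0,0,0],-1],[[0,0,-0.02],[0,0,0],-1],[[0,0,0],[0,0,0],-1],[[0,0,0],[0,0,0],-1]]';  python3 -m crank '[[[0,0,-0.003],[0,0,0],-1],[[0,0,0],[0,0,0],-1]]'; python3 -m crank '[[[0,0,-0.001],[0,0,0],-1],[[0,0,0],[0,0,0],-1]]'
```

```text
clock: 18.55
tool_pos: [0.5004, 0.3415, 0.0165]
orientation: [-179.9, -0.1, -12.3]
force: [-0.3, -0.2, -1.3]
opening: 0.0333
gripper_force: 30.0
clock: 18.75
tool_pos: [0.5001, 0.3414, 0.0131]
orientation: [-179.9, -0.1, -12.3]
force: [0.0, 0.0, -1.8]
opening: 0.0331
gripper_force: 30.0
clock: 18.95
tool_pos: [0.4997, 0.3409, 0.0113]
orientation: [-180.0, -0.0, -12.3]
force: [0.8, -0.4, -1.5]
opening: 0.0335
gripper_force: 30.0
```

```bash
python3 -m crank '[[[0,0,-0.0015],[0,0,0],-1],[[0,0,0],[0,0,0],-1],[[0,0,0],[0,0,0],-1]]'; python3 -m crank '[[[0,0,-0.001],[0,0,0],-1],[[0,0,0],[0,0,0],-1]]'
```

```text
clock: 19.25
tool_pos: [0.4997, 0.3409, 0.0094]
orientation: [-180.0, -0.0, -12.3]
force: [-0.0, 0.2, -0.1]
opening: 0.0336
gripper_force: 30.0
clock: 19.45
tool_pos: [0.4998, 0.341, 0.0094]
orientation: [-180.0, -0.0, -12.3]
force: [-3.2, -1.9, 9.0]
opening: 0.0334
gripper_force: 30.0
```

```bash
python3 -m crank '[[[0,0,0.0005],[0,0,0],0.1],[[0,0,0],[0,0,0],0.1],[[0,0,0],[0,0,0],0.1],[[0,0,0],[0,0,0],0.1],[[0,0,0.01],[0,0,0],0.1],[[0,0,0.03],[0,0,0],0.1],[[0,0,0.04],[0,0,0],0.1],[[0,0,0.04],[0,0,0],0.36],[[0,0,0.04],[0,0,0],0.36],[[0,0,0],[0,0,0],0.36]]'; python3 -m crank '[[[0.009,-0.04,0],[0,0,0],0.36],[[0.009,-0.04,0],[0,0,0],0.36],[[0.009,-0.04,0],[0,0,0],0.36],[[0.009,-0.04,0],[0,0,0],0.36],[[0.009,-0.04,0],[0,0,0],0.36],[[0.009,-0.04,0],[0,0,0],0.36],[[0.009,-0.04,0],[0,0,0],0.36],[[0.009,-0.04,0],[0,0,0],0.36],[[0.009,-0.04,0],[0,0,0],0.36],[[0.008,-0.04,0],[0,0,0],0.36],[[0.008,-0.04,0],[0,0,0],0.36],[[0.008,-0.04,0],[0,0,0],0.36]]'; python3 -m crank '[[[0,-0.04,0],[0,0,0],0.36],[[0,-0.04,0],[0,0,0],0.36],[[0,-0.04,0],[0,0,0],0.36],[[0,-0.025,0],[0,0,0],0.36],[[0,0,-0.04],[0,0,0],0.36],[[0,0,-0.04],[0,0,0],0.36],[[0,0,0],[0,0,0],0.36],[[0,0,0],[0,0,0],0.36],[[0,0,0],[0,0,0],0.36]]'
```

```text
clock: 20.45
tool_pos: [0.5023, 0.3431, 0.1762]
orientation: [-179.5, -0.4, -12.2]
force: [0.6, -0.7, 0.1]
opening: 0.0594
gripper_force: 0.0
clock: 21.65
tool_pos: [0.6047, -0.141, 0.1695]
orientation: [-180.0, -0.0, -12.3]
force: [1.0, -0.0, 0.5]
opening: 0.0596
gripper_force: 0.0
clock: 22.55
tool_pos: [0.6063, -0.2845, 0.0915]
orientation: [180.0, -0.2, -12.2]
force: [1.1, 0.5, 0.6]
opening: 0.0595
gripper_force: 0.0
```

```bash
python3 -m crank '[[[-0.001,0,-0.03],[0,0,0],0.36],[[0,0,-0.03],[0,0,0],0.36],[[0,0,-0.02],[0,0,0],0.36],[[0,0,0],[0,0,0],0.36],[[0,0,0],[0,0,0],0.36]]'; python3 - <<'E'
from h import *
p,d=imaging.snapshot("top"); s,_=imaging.snapshot("side")
a=cv2.resize(p[170:295,105:255],(600,500),interpolation=cv2.INTER_CUBIC)
cv2.imwrite("pics/mid.png",a); P=cloud("top",d)
h=cv2.cvtColor(p,cv2.COLOR_BGR2HSV); k=cv2.inRange(h,(15,140,60),(30,255,255))>0
for n,(x0,y0,x1,y1) in dict(carton=(112,225,172,290),tub=(195,165,250,225)).items():
    m=np.zeros_like(k); m[y0:y1,x0:x1]=1; A=P[m&k]; print(n,len(A),np.percentile(A,[5,50,95],axis=0) if len(A) else 0)
E
```

```text
clock: 23.05
tool_pos: [0.6051, -0.2844, 0.0109]
orientation: [180.0, -0.1, -12.2]
force: [0.8, -0.2, 0.8]
opening: 0.0595
gripper_force: 0.0
carton 134 [[0.48663644 0.32338285 0.00378407]
 [0.50111822 0.34012481 0.0284258 ]
 [0.51469084 0.35648771 0.03386963]]
tub 126 [[0.61685621 0.11155052 0.00323224]
 [0.63292645 0.12609777 0.02981307]
 [0.64760938 0.14081954 0.03304966]]
```

View pics/mid.png

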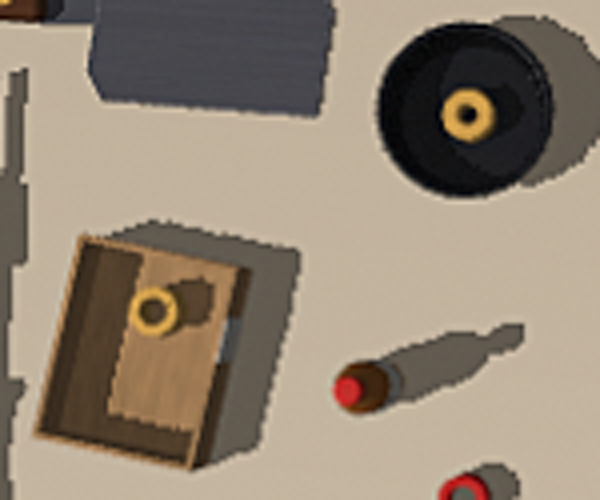

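The small collar stands in the middle of the tub, at crop (468,113). The middle collar stands upright in the carton at (153,311), in its far half. Now the large one.

```bash
python3 -m crank '[[[0,0,-0.005],[0,0,0],0.36],[[0,0,0],[0,0,0],0.36],[[0,0,0],[0,0,0],-1],[[0,0,0],[0,0,0],-1],[[0,0,0],[0,0,0],-1],[[0,0,0],[0,0,0],-1],[[0,0,0],[0,0,0],-1]]'; python3 -m crank '[[[0,0,0.02],[0,0,0],-1],[[0,0,0.04],[0,0,0],-1],[[0,0,0.045],[0,0,0],-1],[[0,0,0.045],[0,0,0],-1],[[0,0,0.02],[0,0,0],-1],[[0,0.03,0],[0,0,0],-1],[[0,0.04,0],[0,0,0],-1],[[0,0.04,0],[0,0,0],-1],[[0,0.04,0],[0,0,0],-1]]'; python3 -m crank '[[[-0.01,0.04,0],[0,0,0],-1],[[-0.013,0.04,0],[0,0,0],-1],[[-0.013,0.04,0],[0,0,0],-1],[[-0.013,0.04,0],[0,0,0],-1],[[-0.013,0.04,0],[0,0,0],-1],[[-0.013,0.04,0],[0,0,0],-1],[[-0.013,0.04,0],[0,0,0],-1],[[-0.013,0.04,0],[0,0,0],-1],[[-0.014,0.04,0],[0,0,0],-1],[[-0.014,0.04,0],[0,0,0],-1],[[-0.015,0.04,0],[0,0,0],-1],[[-0.015,0.04,0],[0,0,0],-1]]'; python3 -m crank '[[[0,0.007,0],[0,0,0],-1],[[0,0,-0.04],[0,0,0],-1],[[0,0,-0.04],[0,0,0],-1],[[0,0,0],[0,0,0],-1],[[0,0,0],[0,0,0],-1],[[0,0,0],[0,0,0],-1]]'
```

```text
clock: 23.85
tool_pos: [0.6036, -0.2842, 0.0039]
orientation: [180.0, -0.0, -12.3]
force: [-0.4, -0.6, 0.1]
opening: 0.0332
gripper_force: 30.0
clock: 24.75
tool_pos: [0.6032, -0.1329, 0.1737]
orientation: [-180.0, 0.0, -12.3]
force: [1.2, -0.5, -0.7]
opening: 0.0329
gripper_force: 30.0
clock: 25.95
tool_pos: [0.4435, 0.3472, 0.1739]
orientation: [-180.0, 0.0, -12.3]
force: [1.8, 0.7, -0.5]
opening: 0.0333
gripper_force: 30.0
clock: 26.55
tool_pos: [0.4458, 0.3536, 0.096]
orientation: [-179.9, -0.1, -12.3]
force: [-0.1, -0.0, -0.4]
opening: 0.033
gripper_force: 30.0
```

```bash
python3 -m crank '[[[0,-0.001,-0.03],[0,0,0],-1],[[0,0,-0.03],[0,0,0],-1],[[0,0,-0.018],[0,0,0],-1],[[0,0,0],[0,0,0],-1],[[0,0,0],[0,0,0],-1],[[0,0,-0.003],[0,0,0],-1],[[0,0,0],[0,0,0],-1],[[0,0,0],[0,0,0],-1]]'; python3 -m crank '[[[0,0,-0.0015],[0,0,0],-1],[[0,0,0],[0,0,0],-1],[[0,0,0],[0,0,0],-1]]'; python3 -m crank '[[[0,0,-0.001],[0,0,0],-1],[[0,0,0],[0,0,0],-1],[[0,0,0],[0,0,0],-1]]'
```

```text
clock: 27.35
tool_pos: [0.4449, 0.3522, 0.0138]
orientation: [-179.9, -0.0, -12.3]
force: [-0.0, -0.2, -0.9]
opening: 0.0331
gripper_force: 30.0
clock: 27.65
tool_pos: [0.4446, 0.3518, 0.0114]
orientation: [180.0, 0.0, -12.3]
force: [0.6, -0.5, -1.0]
opening: 0.0333
gripper_force: 30.0
clock: 27.95
tool_pos: [0.4446, 0.3517, 0.0103]
orientation: [180.0, 0.0, -12.3]
force: [-0.9, -0.0, -0.7]
opening: 0.0332
gripper_force: 30.0
```

```bash
python3 -m crank '[[[0,0,-0.001],[0,0,0],-1],[[0,0,0],[0,0,0],-1],[[0,0,0],[0,0,0],-1]]'; python3 -m crank '[[[0,0,-0.0007],[0,0,0],-1],[[0,0,0],[0,0,0],-1],[[0,0,0],[0,0,0],0.1],[[0,0,0],[0,0,0],0.1],[[0,0,0],[0,0,0],0.1],[[0,0,0],[0,0,0],0.1],[[0,0,0.01],[0,0,0],0.1],[[0,0,0.03],[0,0,0],0.1],[[0,0,0.04],[0,0,0],0.1],[[0,0,0.04],[0,0,0],0.1],[[0,0,0.04],[0,0,0],0.1],[[0,0,0],[0,0,0],0.1]]'; python3 -m crank '[[[0.02,-0.04,0],[0,0,0],0.1],[[0.02,-0.04,0],[0,0,0],0.1],[[0.02,-0.04,0],[0,0,0],0.1],[[0.02,-0.04,0],[0,0,0],0.1],[[0.02,-0.04,0],[0,0,0],0.1],[[0.02,-0.04,0],[0,0,0],0.1],[[0.02,-0.04,0],[0,0,0],0.1],[[0,-0.04,0],[0,0,0],0.1],[[0,-0.04,0],[0,0,0],0.1],[[0,-0.04,0],[0,0,0],0.1],[[0,-0.04,0],[0,0,0],0.1],[[0,0,0],[0,0,0],0.1]]'; python3 - <<'E'
from h import *
p,d=imaging.snapshot("top")
cv2.imwrite("pics/end.png",cv2.resize(p[170:295,105:255],(600,500),interpolation=cv2.INTER_CUBIC)); P=cloud("top",d)
h=cv2.cvtColor(p,cv2.COLOR_BGR2HSV); k=cv2.inRange(h,(15,140,60),(30,255,255))>0
a=np.deg2rad(167.7);R=np.array([[np.cos(a),np.sin(a)],[-np.sin(a),np.cos(a)]])
for n,(x0,y0,x1,y1) in dict(carton_hi=(112,225,172,257),carton_lo=(112,258,172,290)).items():
    m=np.zeros_like(k); m[y0:y1,x0:x1]=1; A=P[m&k&(P[...,2]>.02)&(P[...,2]<.036)]; c=(A.max(0)+A.min(0))/2; print(n,len(A),np.median(A,0),"in carton",R@(np.median(A,0)[:2]-[.4727,.3466]))
E
```

```text
clock: 28.25
tool_pos: [0.4446, 0.3518, 0.0093]
orientation: [180.0, 0.0, -12.3]
force: [-0.2, -0.3, -0.0]
opening: 0.0331
gripper_force: 30.0
clock: 29.45
tool_pos: [0.447, 0.3543, 0.1758]
orientation: [-179.5, -0.3, -12.2]
force: [0.2, -0.2, 0.3]
opening: 0.0482
gripper_force: 0.0
clock: 30.65
tool_pos: [0.584, -0.0921, 0.1691]
orientation: [180.0, -0.0, -12.5]
force: [0.1, -0.2, -0.2]
opening: 0.0482
gripper_force: 0.0
carton_hi 100 [0.499851   0.33789786 0.02985501] in carton [-0.02838158  0.0027184 ]
carton_lo 78 [0.44704638 0.34904082 0.02934697] in carton [0.02558472 0.00308021]
```

View pics/end.png

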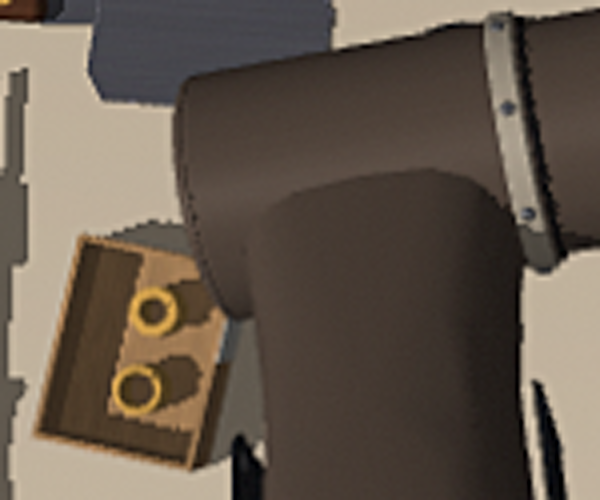

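Both larger collars stand upright in the carton, at crop (153,311) and (137,389), well inside the limits. The small one was already seen in the tub, and the gripper is open and clear of everything. Handing in.

```bash
python3 -c "
from plant import close_job
print(close_job())"
```

```text
the job is handed in; nothing more can be done
None
```

I handed the job in at about 31 s: the small collar was slid onto the step of the white-flange gauge and now stands in the black tub, the middle and large collars stand upright in the cardboard box, and the yellow bin stays empty because none was too tight; the hand-in returned no verdict.

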